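Load the treat scale and hold its steadying leg clamped at the length mark

TASK

Set the steel treat tin upright in the centre of the scale's round sprung pan, gently enough that the pan never hits its bottom stop, and let go of it. Then, with the orange cam lever still open, slide the steadying leg out by its blue post until its yellow pointer meets the red length mark, and there squeeze the lever shut against the post. Finish while still holding lever and post pinched together at the mark, because the lever springs open if let go; leave the bowl, containers, scoop and tongs where they are.

Things in the scene. Friction and masses are not known exactly. Their poses are not given: they have to be found in the camera images.
- stand: treat scale fixed to the ledge: grey base plate 140 x 360 mm, 18 mm thick; origin on the ledge, z up; yaw varies. In its frame the pan's axis is at x 0, y +100 mm; the leg slides along -y on a rail at x 0. A white housing 120 x 120 mm, top 43 mm above the ledge, is under the pan. A white ruler strip, top 28 mm above the ledge, runs beside the rail at x +42 mm.
- pan_center (a point): centre of the top face of the round steel pan, 110 mm diameter and 6 mm thick, 82 mm above the ledge when empty, with a flat black rubber disc of 58 mm diameter at its centre. Moves down with the pan.
- pan (a joint): how far the sprung pan is pushed down, m: 0 empty, 0.030 at its bottom stop; spring 400 N/m, so the tin alone sinks it 4.5 to 8 mm.
- treat_tin: stainless steel treat tin with closed lid, standing upright: diameter 54 mm (lid 56 mm over the top 10 mm), 60 mm high, about 0.25 kg; origin at the centre of its underside, z up. It may start on either side of the scale.
- leg (a joint): extension of the steadying leg, m: 0 pushed in, up to 0.12, growing along the stand's -y; sliding friction about 3 N, it stays where it is left. The leg carries a black carriage 44 x 50 mm (top 42 mm above the ledge) centred under the post, a yellow pointer, a blue post and the lever.
- grip_post (a point): blue upright post fixed on the leg, 18 mm along the stand's x, 26 mm along y, 60 mm high; this point is the centre of its foot, 42 mm above the ledge, so its top is at 102 mm; axes parallel to the stand's.
- lever (a joint): cam lever angle, rad: 0 is shut (upright, parallel to the post), 0.45 is fully open, leaning away from the post towards the stand's -x. A light spring holds it open; about 4 N at its tip shuts it.
- lever_hinge (a point): orange lever plate, 6 mm thick, 20 mm wide along the stand's y, 34 mm from hinge to tip; this point is on its hinge, 14 mm from the post's centre towards the stand's -x, 46 mm above the ledge. Tip 77 mm above the ledge open, 80 mm shut. Its outer face is up to 32 mm from the post's centre when open, 17 mm when shut: post and shut lever then measure 26 mm across, centred 4 mm off the post's centre towards -x.
- mark (a joint): place of the red length mark, m, on the leg's scale: pointer and mark meet when joint leg equals this value (0.060 to 0.105). The mark cannot be moved by touching.
- mark_line (a point): point on the red mark, a line 4 mm wide and 24 mm long across the ruler strip, 44 mm from the rail's middle towards the stand's +x, 30 mm above the ledge; axes parallel to the stand's.
- pointer (a point): tip of the leg's thin yellow pointer, 44 mm from the post's centre towards the stand's +x, 30 mm above the ledge; it lies at the same y as the post's centre.
- bowl: small white bowl, 90 mm across, 45 mm high; origin at the centre of its underside. Leave alone. It starts on the other side of the scale from the tin.
- containers: stacked pair of grey lidded containers, 118 x 158 mm, 140 mm high together; origin at the centre of the underside. Leave alone.
- scoop: bamboo scoop, about 180 mm long, 28 mm high; origin at its underside. Leave alone.
- tongs: green plastic tongs with rubber tips, lying flat, 240 mm long, 10 mm high; origin at the centre of the underside. Leave alone.

How it is judged (in metres and radians):
On the way, in this order (a step that is already met when the one before it is completed fails the run):
1. the tin stands centred on the pan, let go and at rest (horizontal distance between treat_tin and pan_center below 0.013 m and angle between treat_tin's own z axis and vertical below 0.1 rad and value of joint pan between 0.003 and 0.013 m and linear speed of treat_tin below 0.02 m/s and contact force between the fingers and treat_tin below 0.1 N), for 0.3 s.
2. the leg's pointer is at the red mark with the lever still open (y of pointer in the frame of mark_line between -0.005 and 0.005 m and value of joint lever above 0.3 rad), for 0.1 s.
At the end, for the whole second after the job is handed in: The tin stands upright on the pan, within 13 mm of its centre, untouched and at rest; the leg's pointer is within 5 mm of the red mark; the lever is shut (under 0.09 rad) and the fingers are still pressing on both lever and post (over 2 N each) (all of step 1 and y of pointer in the frame of mark_line between -0.005 and 0.005 m and value of joint lever below 0.09 rad and contact force between the fingers and lever_c1 above 2 N and contact force between the fingers and leg_c3 above 2 N); the arm keeps its last pose, push and grip.
It fails at once if the pan is driven down to its bottom stop (more than 28.5 mm) (value of joint pan above 0.0285 m).
It fails at once if the lever is closed past half while the leg is more than 8 mm off the mark (value of joint lever below 0.2 rad and (y of pointer in the frame of mark_line below -0.008 m or y of pointer in the frame of mark_line above 0.008 m)).
It fails at once if the bowl, containers, scoop or tongs are pushed more than 25 mm or tipped (distance of any of bowl, containers, scoop, tongs from where it was at the start of the episode above 0.025 m or angle between any of bowl, containers, scoop, tongs's own z axis and vertical above 0.3 rad).
It also fails if it takes over 51 s, if anything falls off the work surface, if the arm or the gripper's body presses on something with over 40 N, if the wrist force passes 120 N, or if a joint passes its speed limit or range.

ROBOT

A 6-joint arm with a two-finger parallel gripper is mounted at the origin on the work surface. World frame = base frame: x ahead of the robot, y to its left, z up, the work surface at z = 0. Lengths are in mm, angles in rad, forces in N, time in s.
With the tool pointing down it reaches from about 275 to 725 mm from the base axis. Payload 15.9 kg.
Tool frame: the origin (TCP) lies midway between the tips of the shut fingers; the grasp point (between the pads) lies 19 mm behind it; z points along the fingers, x is the direction in which the jaws open and shut, and the axes are right-handed (so a half turn about z gives the same grasp; the last joint's range is limited). The gripper opens to 85 mm and grips with 20 to 120 N. Pads are 22 mm wide; open, the fingers measure 114 mm over their backs; the gripper's body (76 mm by 85 mm) begins 54 mm behind the grasp point. The pads swing forward as they close: fully open they stand 13 mm farther back than shut.
Start: joints at [1.104, 0.213, -0.034, 1.323, 0, 1.571], TCP at [225.007, 446.494, 231.306] pointing down, gripper open.
Joint ranges: [-2.98, 2.98], [-0.74, 1.72], [-1.14, 1.35], [-2.1, 2.04], [-1.57, 1.44], [-3.14, 3.14]. Speed limits (rad/s): [1.89, 1.89, 2.39, 2.57, 3.14, 3.14].

INTERFACE

Orientations are given as a unit quaternion [w, x, y, z].
In Python, from rig import ctrl, viewer, order gives the robot as it stands.
- The arm moves only by the tool move_arm, never from a script. Its argument "targets" is a list of rows, each a list of 3 entries, a list of its own where there are three numbers: the shift along the tool's x, y, z in m, then the turn about the tool's z in degrees, then the opening, from -1 (shut) to 1 (fully open). In form: [[[dx, dy, dz], yaw, hand], ...]. A call has 1 to 12 rows; each row is the pose to reach, as a shift and turn from the pose commanded when the call began, along the tool's axes at that moment; what a row does not reach only later rows make up. A row lasts 1/12 s, in which the tool goes at most 41.7 mm and 7.16 degrees, less where a joint would pass 70% of its speed; a pose out of reach is approached as far as the arm can. A call with a gripper value outside its range is refused whole. The fingers move at their own pace and stop on an object; "force" is the grip in N (left out, the last holds). Time passes only in rows, so rows that repeat a pose let the fingers close. It gives the time, the measured TCP pose, the force and the opening at its end, in the units of the state.
- ctrl.read_state(): the state, without advancing time (a new reading comes with each control period).
- viewer.read_camera(name): name is "side" or "top" or "wrist"; returns a dict with "frame" (400x640x3 uint8, red, green, blue), "K" (3x3 intrinsics, pixels), "origin" and "attitude" of the camera in the world. Camera axes: x right, y down, z forward; pixel columns grow to the right and rows downward; lengths in mm; the calibration is good to about 2 mm. A picture is of the moment at which its call begins. There is no depth.
- order.job_done(): hands the job in, once; it reports no verdict.
The state is a dict: "clock": time; "joint_positions": joint angles; "dq": joint speeds; "tau": joint torques, N m; "tool_pos": TCP position; "ee_rot": TCP orientation; "force": force on the tool from outside, world axes, zero at the start; "moment": the same for the moment, N m; "opening": finger opening in mm.
Only numpy, scipy, OpenCV 4.12 (cv2) and the standard library are available. Lean on these libraries where they do the work, as an engineer would, in place of code of your own. Each camera call takes 0.05 s, during which the arm holds its last target.

## Working session

There is one attempt and no reset: what is moved stays moved. The work goes in short steps, Python scripts to look and compute and a tool call to move; the robot and the scene stay as the last step left them, time stands still between calls to the robot, and variables do not carry over. Pictures are saved under pics/ and viewed, and the job is handed in when it is done.

Besides the shell and the picture viewer there is one more tool, called after "Request:" by a JSON object that holds its "op" and its "data", one argument or row to a line. move_arm: Moves the arm, as the interface text tells. Its arguments: {"type":"object","properties":{"targets":{"type":"array","items":{"type":"array"}},"force":{"type":"number"}},"required":["targets"]}

```bash
mkdir -p pics; ls
cat > h.py <<'E'
import numpy as np, cv2
from rig import ctrl, viewer, order
np.set_printoptions(precision=4,suppress=True)
def cam(n,save=None):
    c=viewer.read_camera(n)
    c['K']=np.array(c['K'],float);c['origin']=np.array(c['origin'],float)
    if save: cv2.imwrite('pics/'+save+'.png',c['frame'][:,:,::-1])
    return c
def R(c):
    a=np.array(c['attitude'],float)
    if a.shape==(3,3): return a
    from scipy.spatial.transform import Rotation
    return Rotation.from_quat([a[1],a[2],a[3],a[0]]).as_matrix()
def ray(c,u,v,z):
    d=R(c)@np.linalg.inv(c['K'])@np.array([u,v,1.])
    t=(z-c['origin'][2])/d[2]
    return c['origin']+t*d
def proj(c,p):
    q=R(c).T@(np.array(p,float)-c['origin']); q=c['K']@q
    return q[:2]/q[2]
E
python3 - <<'E'
from h import *
for n in ['top','side','wrist']:
    c=cam(n,n+'0'); print(n,c['K'].tolist(),c['origin'],c['attitude'])
print(ctrl.read_state())
E
```

```text
pics
top [[517.1161794858197, 0.0, 322.3854026471269], [0.0, 517.1161794858197, 204.14301197369107], [0.0, 0.0, 1.0]] [ 417.3722   13.6893 1409.9786] [ 0.0554 -0.7026  0.708  -0.0443]
side [[370.291284352047, 0.0, 322.7293909794434], [0.0, 370.291284352047, 204.18014253955832], [0.0, 0.0, 1.0]] [ 134.6865 -444.948   773.6155] [-0.3527  0.8556 -0.3481  0.1495]
wrist [[278.96872175994037, 0.0, 318.63857380687244], [0.0, 278.96872175994037, 201.03557361980165], [0.0, 0.0, 1.0]] [158.8351 480.2134 374.633 ] [0.1263 0.8421 0.5187 0.0767]
{'clock': 0.15, 'joint_positions': array([ 1.104 ,  0.2133, -0.0349,  1.3235, -0.    ,  1.5708]), 'dq': array([-0.    ,  0.0009,  0.0017, -0.0004, -0.001 , -0.0003]), 'tau': array([  0.0003, -68.6409,  48.7247,   0.0132,   0.0001,  -0.    ]), 'tool_pos': array([224.8946, 446.2635, 230.9253]), 'ee_rot': array([ 0.0002,  0.8515,  0.5244, -0.0004]), 'force': array([-0.013 ,  0.4178, -0.9974]), 'moment': array([-0.0171,  0.0041, -0.0118]), 'opening': 85.10116978352902}
```

View pics/top0.png

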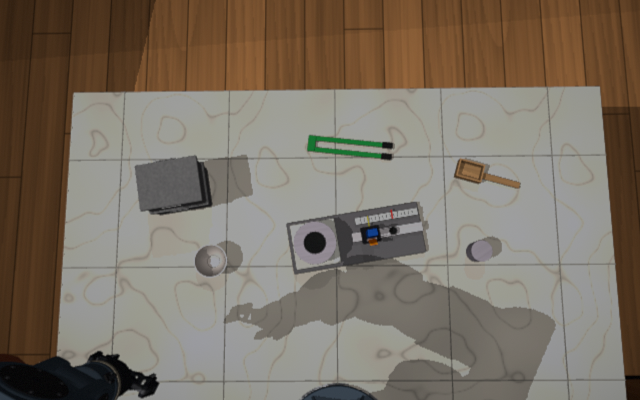

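View pics/side0.png

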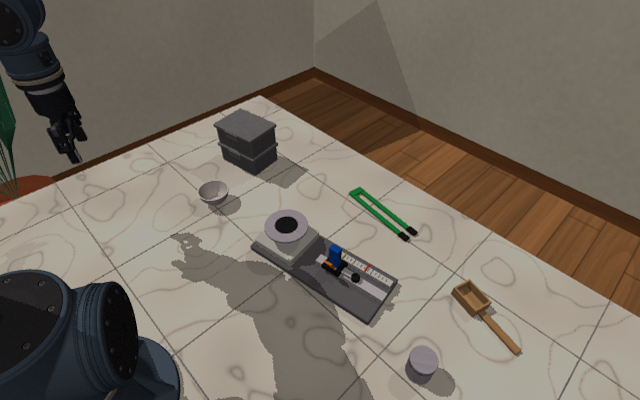

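View pics/wrist0.png

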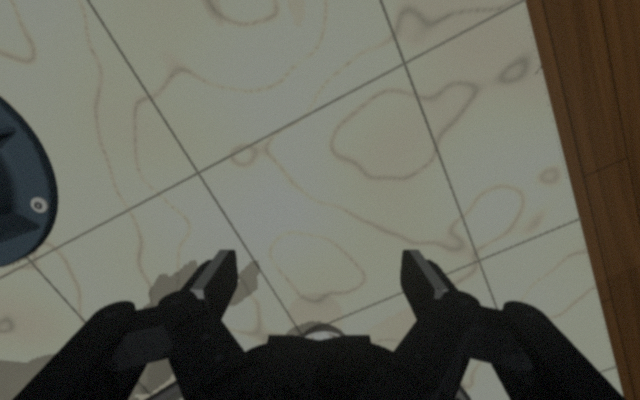

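The top view shows the pan disc at about (315,243), the post at (372,233), the red mark at (391,214) and the tin lid at (483,249). The bowl is at (210,261), on the far side from the tin. Next I'll zoom in and measure.

Run:
```python
from h import *
c=cam('top'); f=c['frame']; s=cam('side')
cv2.imwrite('pics/t1.png',cv2.resize(f[190:285,280:440,::-1],None,fx=5,fy=5,interpolation=cv2.INTER_CUBIC))
cv2.imwrite('pics/t2.png',cv2.resize(f[225:275,450:520,::-1],None,fx=8,fy=8,interpolation=cv2.INTER_CUBIC))
cv2.imwrite('pics/s1.png',cv2.resize(s['frame'][200:390,245:445,::-1],None,fx=3.1,fy=3.1,interpolation=cv2.INTER_CUBIC))
```

```text
(no output)
```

View pics/t1.png

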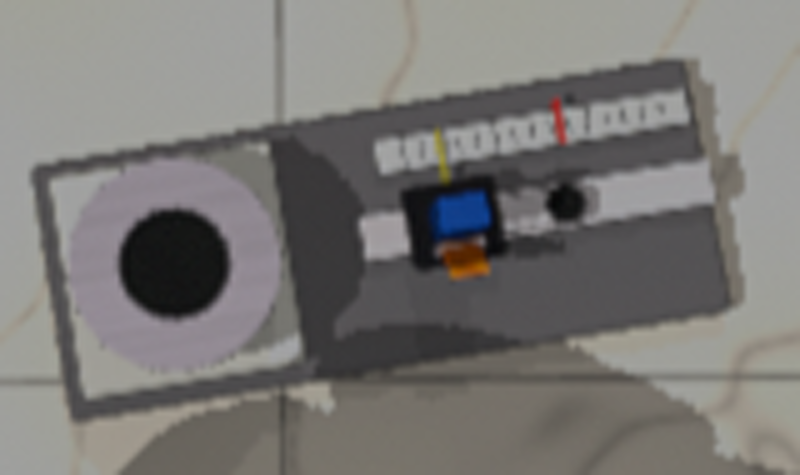

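View pics/t2.png

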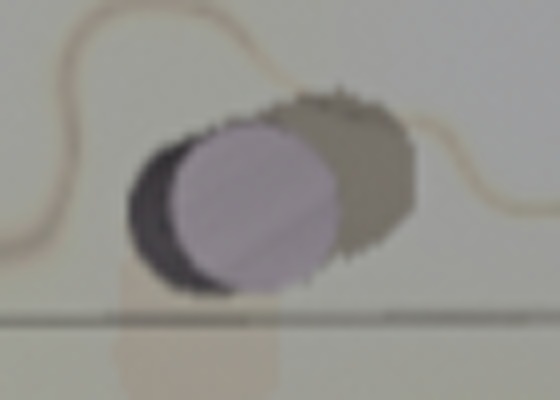

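View pics/s1.png

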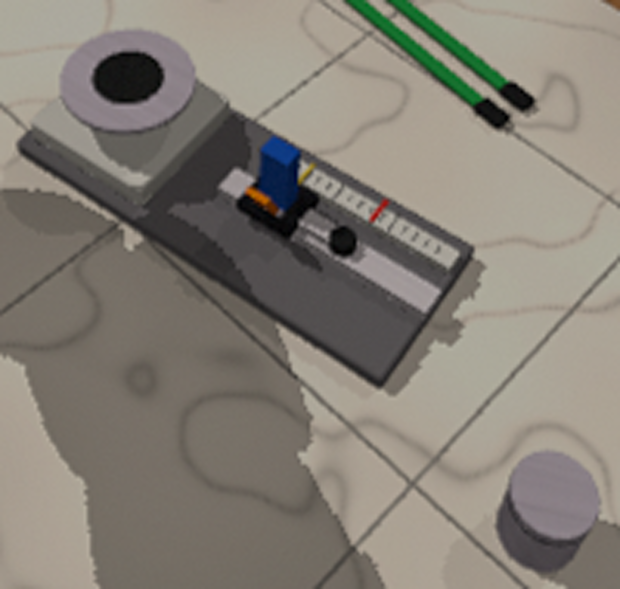

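```bash
cat > m.py <<'E'
from h import *
def cen(m,roi,all=False):
    M=np.zeros_like(m,np.uint8); x0,y0,x1,y1=roi; M[y0:y1,x0:x1]=m[y0:y1,x0:x1]
    n,l,st,ce=cv2.connectedComponentsWithStats(M)
    if n<2: return None
    i=1+np.argmax(st[1:,4]); return ce[i],st[i,4],(l==i).astype(np.uint8)
def masks(f):
    h=cv2.cvtColor(f,cv2.COLOR_RGB2HSV).astype(int); H,S,V=h[...,0],h[...,1],h[...,2]
    return dict(red=((H<6)|(H>174))&(S>140)&(V>60),yel=(H>22)&(H<36)&(S>120)&(V>60),blue=(H>100)&(H<130)&(S>140),
      org=(H>=6)&(H<20)&(S>150)&(V>70),black=V<40, dark=V<60,lav=(H>125)&(H<165)&(S>12)&(V>90))
E
python3 - <<'E'
from m import *
c=cam('top');m=masks(c['frame']);r=(280,190,440,285)
for k,z,roi in [('black',82,(295,225,335,262)),('red',30,r),('yel',30,r),('blue',102,r),('org',75,r),('lav',60,(460,230,510,270)),('lav',82,(285,215,345,275))]:
    o=cen(m[k],roi)
    if o is None: print(k);continue
    e=cv2.minAreaRect(cv2.findNonZero(o[2])); p=ray(c,*o[0],z)
    print(k,o[0],o[1],e,p)
c=cam('side');m=masks(c['frame']);r=(245,200,445,390)
for k,z,roi in [('black',82,(265,210,305,240)),('red',30,r),('yel',30,r),('blue',102,r),('lav',60,(400,335,450,380)),('lav',82,(260,200,315,250))]:
    o=cen(m[k],roi)
    if o is None: print(k);continue
    print('side',k,o[0],o[1],cv2.minAreaRect(cv2.findNonZero(o[2])),ray(c,*o[0],z))
E
```

```text
black [314.2544 242.216 ] 338 ((314.0, 242.0), (20.0, 20.0), 90.0) [507.5433  55.3974  82.    ]
red [391.2 213.4] 10 ((391.1153869628906, 213.57691955566406), (7.0601806640625, 1.17669677734375), 78.69007110595703) [ 586.7771 -149.8306   30.    ]
yel [368.3333 223.3333] 9 ((368.5, 223.0), (6.0, 1.0), 90.0) [560.5072 -88.0498  30.    ]
blue [371.6757 232.3874] 111 ((372.0, 232.5), (9.0, 12.0), 90.0) [529.9434 -90.753  102.    ]
org [372.7778 241.8667] 45 ((372.94232177734375, 241.71151733398438), (5.687368392944336, 7.8446455001831055), 78.69007110595703) [507.7641 -95.2568  75.    ]
lav [480.9493 250.5224] 335 ((481.0, 250.5), (19.0, 20.0), 90.0) [ 484.2168 -375.9075   60.    ]
lav [314.4882 242.2372] 936 ((314.60003662109375, 242.30001831054688), (40.69643783569336, 41.14365005493164), 26.56505012512207) [507.4843  54.797   82.    ]
side black [285.9278 224.4657] 277 ((286.0, 224.5), (15.0, 20.0), 90.0) [508.8652  56.6525  82.    ]
side red [367.25 267.  ] 12 ((367.0, 267.0), (1.4142134189605713, 7.071067810058594), 45.0) [ 588.8144 -148.6865   30.    ]
side yel [343.3636 255.3636] 11 ((343.31707763671875, 255.35366821289062), (1.2493901252746582, 7.027819633483887), 38.65980911254883) [572.7074 -84.0919  30.    ]
side blue [334.8517 255.1949] 236 ((334.5, 255.5), (23.0, 13.0), 90.0) [ 516.8292 -105.3329  102.    ]
side lav [423.528  359.5262] 553 ((423.7000427246094, 359.6000061035156), (29.516096115112305, 25.491172790527344), 26.56505012512207) [ 484.0719 -377.1283   60.    ]
side lav [285.9636 226.0991] 686 ((286.0, 225.5), (31.0, 42.0), 90.0) [505.3749  52.4298  82.    ]
```

Both views agree to within 2 mm: pan (507.5, 55), tin (484, -376.5), stand yaw about 8.7°. I'll compute the first move and refine the yaw.

```bash
cat >> m.py <<'E'
from scipy.spatial.transform import Rotation as Ro
def to(tx,ty,tz,ang,s=None):
    s=s or ctrl.read_state(); q=s['ee_rot']; M=Ro.from_quat([q[1],q[2],q[3],q[0]]).as_matrix()
    d=M.T@(np.array([tx,ty,tz])-s['tool_pos'])/1000
    a=np.degrees(np.arctan2(M[1,0],M[0,0])); t=(a-ang+180)%360-180
    print('t',round(s['clock'],2),'pos',s['tool_pos'],'jaw',round(a,2),'op',round(s['opening'],1),'F',s['force'],'\n shift',d,'turn',round(t,2),'tilt',M[2])
E
python3 - <<'E'
from m import *
to(484,-376.5,200,8.7)
c=cam('top')
f=c['frame']
# base/ruler edges: ray two base top edges (z18)
for a,b in [((35,165),(690,60)),((75,418),(735,305))]:
    P=[ray(c,(x+.5)/5-.5+280,(y+.5)/5-.5+190,18) for x,y in(a,b)]
    d=P[1]-P[0]; print(P,np.linalg.norm(d),np.degrees(np.arctan2(d[0],-d[1])))
E
```

```text
t 0.35 pos [224.9758 446.4083 231.2057] jaw 63.25 op 85.4 F [-0.5809  0.3048  0.1713] 
 shift [-0.6183  0.6016  0.0314] turn 54.55 tilt [-0.0003  0.     -1.    ]
[array([565.5696, 132.105 ,  18.    ]), array([ 619.8845, -223.5398,   18.    ])] 359.76839618323703 8.683257596632085
[array([429.5719, 110.28  ,  18.    ]), array([ 487.1595, -243.2655,   18.    ])] 358.2049144920503 9.251427608319142
```

Request:
{"op": "move_arm", "data": {
  "targets": [
    [[-0.618,0.602,0.031],54.5,1],
    [[-0.618,0.602,0.031],54.5,1],
    [[-0.618,0.602,0.031],54.5,1],
    [[-0.618,0.602,0.031],54.5,1],
    [[-0.618,0.602,0.031],54.5,1],
    [[-0.618,0.602,0.031],54.5,1],
    [[-0.618,0.602,0.031],54.5,1],
    [[-0.618,0.602,0.031],54.5,1],
    [[-0.618,0.602,0.031],54.5,1],
    [[-0.618,0.602,0.031],54.5,1],
    [[-0.618,0.602,0.031],54.5,1],
    [[-0.618,0.602,0.031],54.5,1]
  ]
}}

```text
clock: 1.4
tool_pos: [372.6, -21.8, 214.0]
ee_rot: [-0.0, 0.997, 0.076, 0.0]
force: [2.4, 1.4, 0.0]
opening: 85.4
```

```bash
python3 -c "
from m import *
to(484,-376.5,200,8.7)
cam('wrist','w1')"
```

```text
t 1.4 pos [372.6107 -21.7585 213.9617] jaw 8.76 op 85.4 F [2.3735 1.375  0.0375] 
 shift [0.056  0.3676 0.014 ] turn 0.06 tilt [ 0.0009  0.0001 -1.    ]
```

View pics/w1.png

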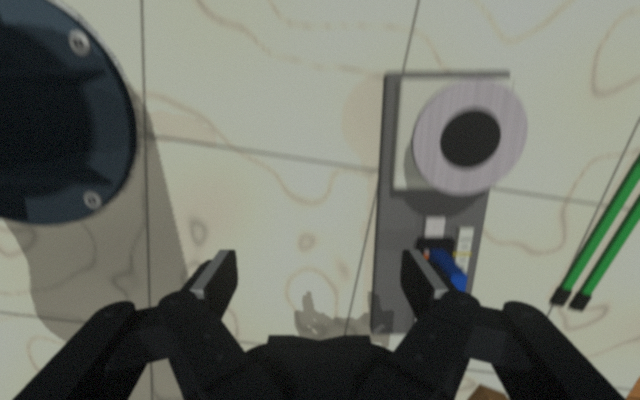

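The wrist view shows the pan, with its rubber disc at (470,138), and the post; the yaw lines up. I'll carry on to above the tin.

Request:
{"op": "move_arm", "data": {
  "targets": [
    [[0.056,0.368,0.014],0,1],
    [[0.056,0.368,0.014],0,1],
    [[0.056,0.368,0.014],0,1],
    [[0.056,0.368,0.014],0,1],
    [[0.056,0.368,0.014],0,1],
    [[0.056,0.368,0.014],0,1],
    [[0.056,0.368,0.014],0,1],
    [[0.056,0.368,0.014],0,1],
    [[0.056,0.368,0.014],0,1],
    [[0.056,0.368,0.014],0,1],
    [[0.056,0.368,0.014],0,1],
    [[0.056,0.368,0.014],0,1]
  ]
}}

```text
clock: 2.45
tool_pos: [483.7, -374.7, 199.4]
ee_rot: [-0.0, 0.997, 0.076, -0.0]
force: [-0.4, 1.1, -0.0]
opening: 85.5
```

Run:
```python
from m import *
c=cam('wrist','w2')
to(484,-376.5,16,8.8)
t=cam('top'); m=masks(t['frame']);
```

```text
t 2.5 pos [ 483.7717 -374.1868  199.8835] jaw 8.78 op 85.4 F [-0.5795  0.5833 -0.1363] 
 shift [-0.0001  0.0024  0.1839] turn -0.02 tilt [-0.0001 -0.0002 -1.    ]
```

View pics/w2.png

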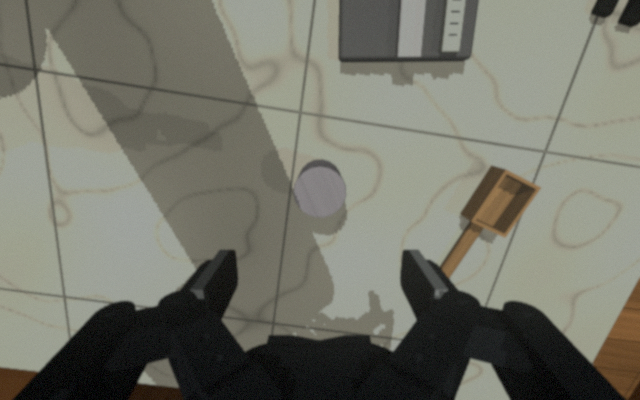

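Run:
```python
from m import *
c=cam('wrist'); f=c['frame']
g=cv2.HoughCircles(cv2.medianBlur(cv2.cvtColor(f[150:230,280:360],cv2.COLOR_RGB2GRAY),3),cv2.HOUGH_GRADIENT,1,30,param1=80,param2=12,minRadius=20,maxRadius=32)
print(g)
print(ray(c,320,191,60))
for q in g[0]: print(ray(c,280+q[0],150+q[1],60), 2*q[2]/278.97*(c['origin'][2]-60))
to(484,-376.5,16,8.8)
```

```text
[[[38.5 43.5 27. ]]]
[ 485.8658 -374.8879   60.    ]
[ 484.7223 -377.8268   60.    ] 54.965852598352996
t 2.6 pos [ 483.9168 -373.9642  200.3762] jaw 8.81 op 85.4 F [ 0.5469  0.8936 -0.5988] 
 shift [-0.0004  0.0025  0.1844] turn 0.01 tilt [ 0.0004  0.0004 -1.    ]
```

Request:
{"op": "move_arm", "data": {
  "targets": [
    [[0.0,0.003,0.04],0,1],
    [[0.0,0.003,0.08],0,1],
    [[0.0,0.003,0.115],0,1],
    [[0.0,0.003,0.145],0,1],
    [[0.0,0.003,0.17],0,1],
    [[0.0,0.003,0.184],0,1],
    [[0.0,0.003,0.184],0,1],
    [[0.0,0.003,0.184],0,1]
  ],
  "force": 40
}}

```text
clock: 3.27
tool_pos: [484.3, -377.2, 16.3]
ee_rot: [-0.0, 0.997, 0.077, -0.0]
force: [1.0, -0.7, 1.4]
opening: 85.4
```

Run:
```python
from m import *
to(484,-376.5,16,8.8)
c=cam('wrist','w3')
```

```text
t 3.27 pos [ 484.2991 -377.2044   16.2764] jaw 8.8 op 85.4 F [ 1.0331 -0.6831  1.4192] 
 shift [-0.0002 -0.0007  0.0003] turn 0.0 tilt [-0.0002 -0.0002 -1.    ]
```

View pics/w3.png

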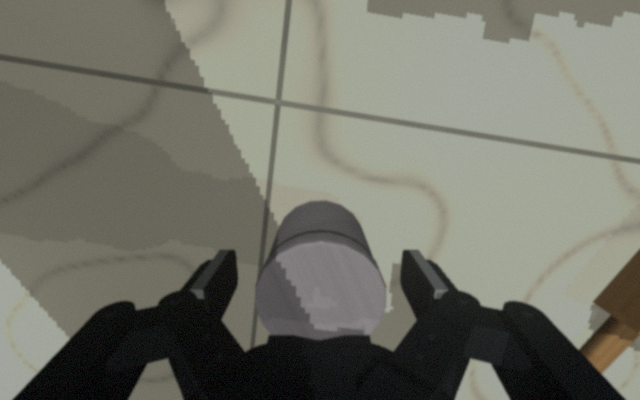

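The tin sits between the open pads, lid at (320,290). The pads stand further back when open, so I'll go 8 mm lower before closing.

Request:
{"op": "move_arm", "data": {
  "targets": [
    [[0.0,0.0,0.008],0,1],
    [[0.0,0.0,0.008],0,-1],
    [[0.0,0.0,0.008],0,-1],
    [[0.0,0.0,0.008],0,-1],
    [[0.0,0.0,0.008],0,-1],
    [[0.0,0.0,0.008],0,-1],
    [[0.0,0.0,0.008],0,-1],
    [[0.0,0.0,0.008],0,-1],
    [[0.0,0.0,0.008],0,-1],
    [[0.0,0.0,0.008],0,-1]
  ],
  "force": 40
}}

```text
clock: 4.15
tool_pos: [484.6, -378.1, 8.4]
ee_rot: [0.0, 0.997, 0.076, 0.0]
force: [-1.7, 2.1, 6.4]
opening: 53.2
```

Run:
```python
from m import *
to(507.5,55,180,8.8)
c=cam('wrist','w4')
```

```text
t 4.15 pos [ 484.5964 -378.1391    8.4305] jaw 8.75 op 53.2 F [-1.7375  2.1075  6.3904] 
 shift [ 0.0886 -0.4245 -0.1717] turn -0.05 tilt [ 0.0006  0.0005 -1.    ]
```

View pics/w4.png

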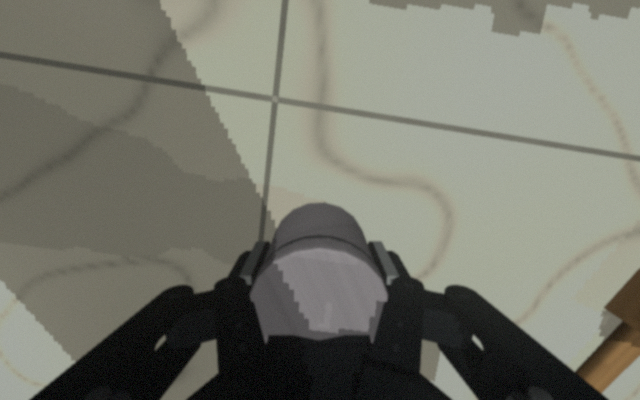

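Request:
{"op": "move_arm", "data": {
  "targets": [
    [[0,0,-0.02],0,-1],
    [[0,0,-0.05],0,-1],
    [[0,0,-0.085],0,-1],
    [[0,0,-0.12],0,-1],
    [[0,0,-0.155],0,-1],
    [[0.01,-0.03,-0.175],0,-1],
    [[0.02,-0.07,-0.175],0,-1],
    [[0.03,-0.11,-0.175],0,-1],
    [[0.038,-0.15,-0.175],0,-1],
    [[0.046,-0.19,-0.175],0,-1],
    [[0.054,-0.23,-0.175],0,-1],
    [[0.06,-0.26,-0.175],0,-1]
  ]
}}

```text
clock: 5.2
tool_pos: [503.7, -109.1, 183.0]
ee_rot: [-0.0, 0.997, 0.077, 0.0]
force: [-0.3, -0.8, -1.8]
opening: 53.2
```

Run:
```python
from m import *
to(507.5,55,180,8.8)
```

```text
t 5.2 pos [ 503.6771 -109.114   183.0297] jaw 8.8 op 53.2 F [-0.3384 -0.7828 -1.7769] 
 shift [ 0.0289 -0.1616  0.0031] turn 0.0 tilt [ 0.0003 -0.0003 -1.    ]
```

Request:
{"op": "move_arm", "data": {
  "targets": [
    [[0.005,-0.035,0.002],0,-1],
    [[0.011,-0.07,0.002],0,-1],
    [[0.017,-0.1,0.002],0,-1],
    [[0.022,-0.125,0.002],0,-1],
    [[0.026,-0.148,0.002],0,-1],
    [[0.029,-0.161,0.002],0,-1],
    [[0.029,-0.161,0.002],0,-1],
    [[0.029,-0.161,0.002],0,-1],
    [[0.029,-0.161,0.002],0,-1],
    [[0.029,-0.161,0.002],0,-1]
  ]
}}

```text
clock: 6.03
tool_pos: [508.2, 50.8, 180.8]
ee_rot: [0.0, 0.997, 0.076, -0.0]
force: [0.0, -0.1, -1.7]
opening: 53.2
```

Run:
```python
from m import *
to(507.5,55,100,8.8)
c=cam('side','s5');cam('top','t5')
cv2.imwrite('pics/s5.png',cv2.resize(c['frame'][100:300,200:400,::-1],None,fx=3,fy=3))
```

```text
t 6.03 pos [508.1963  50.8275 180.7612] jaw 8.7 op 53.2 F [ 0.0307 -0.0845 -1.7395] 
 shift [-0.0001 -0.0042  0.0808] turn -0.1 tilt [-0.0001  0.0002 -1.    ]
```

View pics/s5.png

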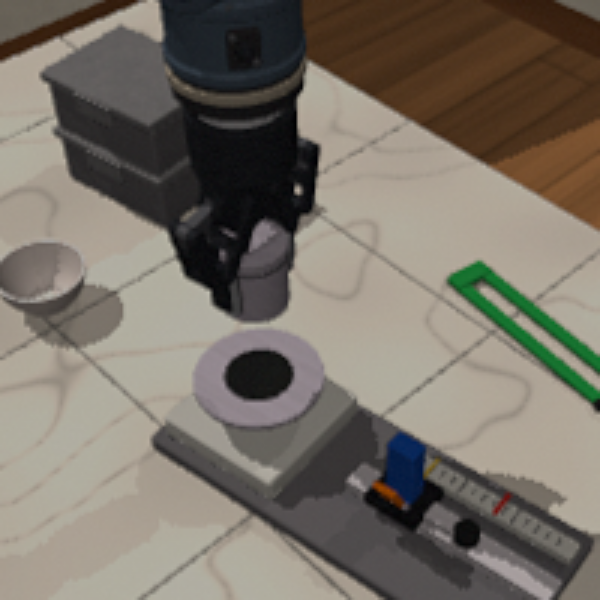

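View pics/t5.png

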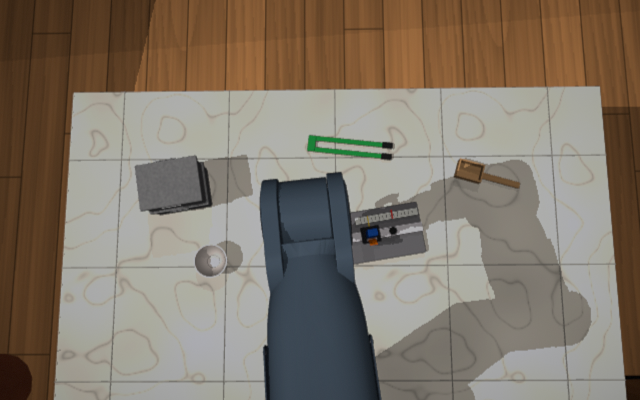

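The tin hangs upright above the pan. I'll centre it by 3.5 mm and lower it, slowly at the end.

Request:
{"op": "move_arm", "data": {
  "targets": [
    [[0,-0.0035,0.015],0,-1],
    [[0,-0.0035,0.035],0,-1],
    [[0,-0.0035,0.055],0,-1],
    [[0,-0.0035,0.07],0,-1],
    [[0,-0.0035,0.078],0,-1],
    [[0,-0.0035,0.083],0,-1],
    [[0,-0.0035,0.087],0,-1],
    [[0,-0.0035,0.09],0,-1],
    [[0,-0.0035,0.09],0,-1],
    [[0,-0.0035,0.09],0,-1]
  ]
}}

```text
clock: 6.97
tool_pos: [508.0, 55.1, 91.2]
ee_rot: [-0.0, 0.997, 0.076, 0.0]
force: [-0.7, 0.7, -1.9]
opening: 53.2
```

Run:
```python
from m import *
to(507.5,55,85,8.8)
c=cam('side')
cv2.imwrite('pics/s6.png',cv2.resize(c['frame'][150:270,230:350,::-1],None,fx=5,fy=5))
c=cam('wrist','w6')
```

```text
t 6.97 pos [508.009   55.1356  91.1984] jaw 8.75 op 53.2 F [-0.6575  0.6647 -1.9297] 
 shift [-0.0005  0.0001  0.0062] turn -0.05 tilt [ 0.0006 -0.     -1.    ]
```

View pics/s6.png

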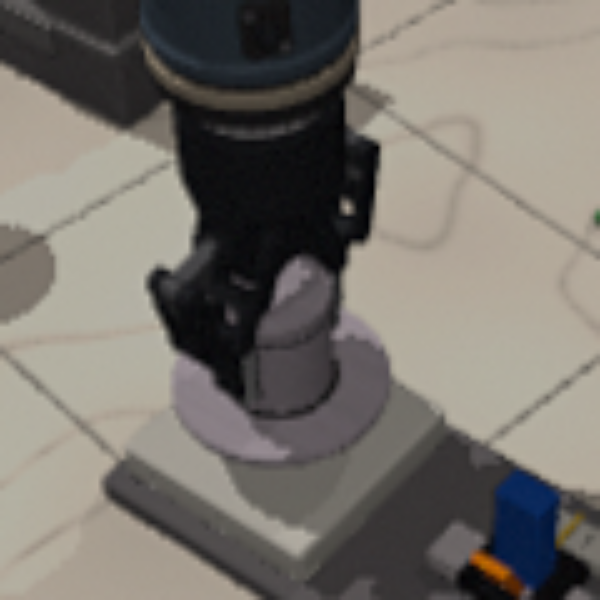

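View pics/w6.png

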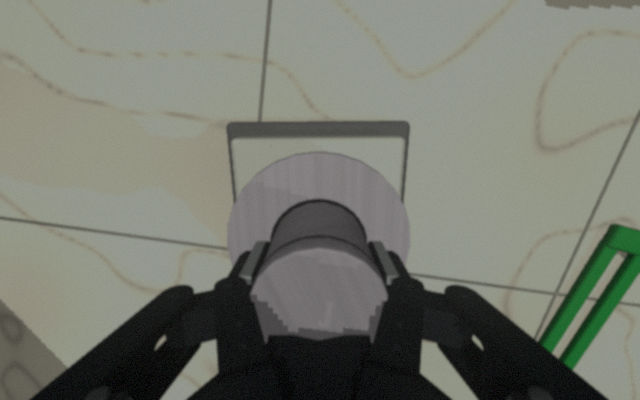

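The tin is centred over the disc; only a thin dark rim shows. I'll lower it 6 mm onto the spring, release gently, then rise.

Request:
{"op": "move_arm", "data": {
  "targets": [
    [[0,0,0.002],0,-1],
    [[0,0,0.004],0,-1],
    [[0,0,0.006],0,-1],
    [[0,0,0.0065],0,-1],
    [[0,0,0.0065],0,0.75],
    [[0,0,0.0065],0,0.75],
    [[0,0,0.0065],0,0.75],
    [[0,0,0.0065],0,1],
    [[0,0,0.0065],0,1],
    [[0,0,0.0065],0,1]
  ]
}}

```text
clock: 7.9
tool_pos: [507.7, 55.2, 84.3]
ee_rot: [-0.0, 0.997, 0.076, 0.0]
force: [-0.6, 0.8, -0.2]
opening: 85.6
```

Run:
```python
from m import *
to(507.5,55,200,8.8)
c=cam('side')
cv2.imwrite('pics/s7.png',cv2.resize(c['frame'][150:270,230:350,::-1],None,fx=5,fy=5))
```

```text
t 7.9 pos [507.7126  55.1648  84.2822] jaw 8.76 op 85.6 F [-0.6373  0.8007 -0.2377] 
 shift [-0.0002  0.0001 -0.1157] turn -0.04 tilt [ 0. -0. -1.]
```

View pics/s7.png

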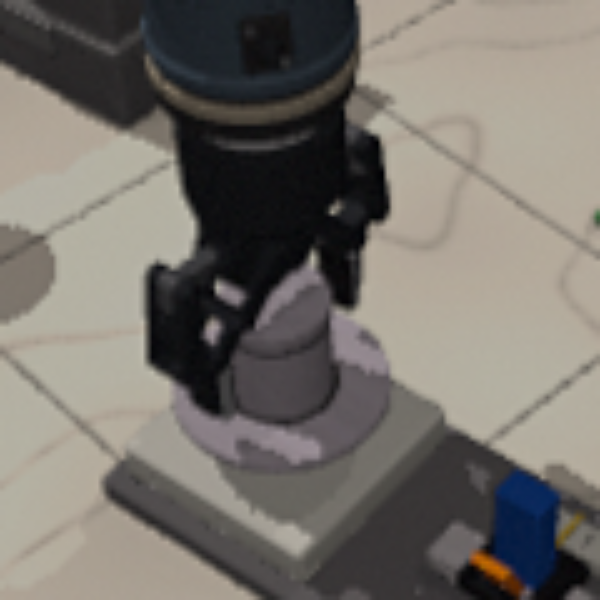

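The tin stands on the pan with the fingers open. I'll rise straight up, then move toward the post.

Request:
{"op": "move_arm", "data": {
  "targets": [
    [[0,0,-0.01],0,1],
    [[0,0,-0.03],0,1],
    [[0,0,-0.06],0,1],
    [[0,0,-0.095],0,1],
    [[0,0,-0.125],0,1],
    [[0,0,-0.13],0,1],
    [[0,0.025,-0.13],0,1],
    [[0,0.06,-0.13],0,1],
    [[0,0.09,-0.13],0,1],
    [[0,0.11,-0.13],0,1],
    [[0,0.11,-0.13],0,1],
    [[0,0.11,-0.13],0,1]
  ]
}}

```text
clock: 8.95
tool_pos: [524.4, -54.4, 214.5]
ee_rot: [-0.0, 0.997, 0.075, -0.0]
force: [-0.9, 0.6, 0.3]
opening: 85.4
```

Run:
```python
from m import *
to(530,-91,200,8.8)
c=cam('wrist','w8'); s=cam('side','s8')
cv2.imwrite('pics/s8.png',cv2.resize(s['frame'][150:310,230:420,::-1],None,fx=3.5,fy=3.5))
```

```text
t 8.95 pos [524.3811 -54.3924 214.4509] jaw 8.64 op 85.4 F [-0.86    0.5991  0.2526] 
 shift [0.0001 0.037  0.0144] turn -0.16 tilt [-0.     -0.0001 -1.    ]
```

View pics/w8.png

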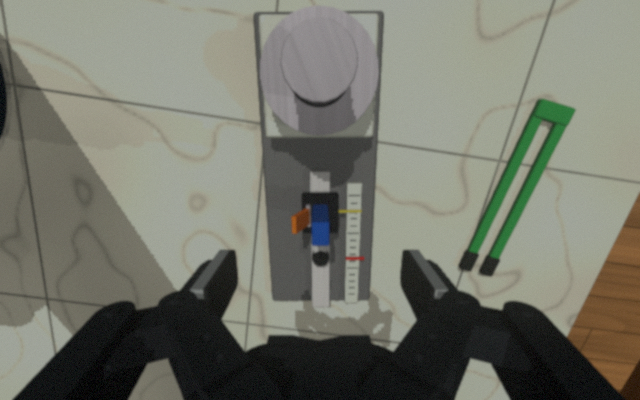

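View pics/s8.png

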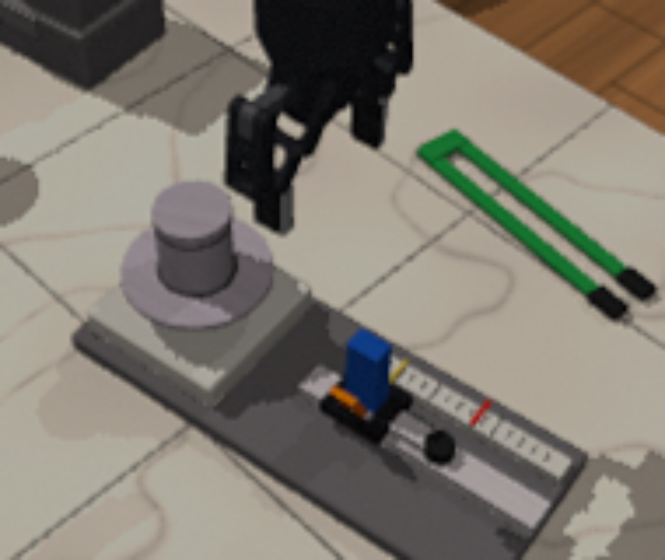

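The tin stands upright, lid at (319,60) in the wrist view, visually concentric with the pan. Pointer is at (348,211), mark at (354,258), post top near (320,234). Next I'll measure.

```bash
cat >> m.py <<'E'
Y=np.radians(8.8); EX=np.array([np.cos(Y),np.sin(Y)]); EY=np.array([-np.sin(Y),np.cos(Y)])
def meas(n,roi):
    c=cam(n); m=masks(c['frame']); out={}
    for k,z in [('red',30),('yel',30),('blue',102),('org',70)]:
        o=cen(m[k],roi)
        if o is None: print(n,k,None); continue
        p=ray(c,*o[0],z)[:2]; out[k]=p
        print(n,k,o[0],o[1],cv2.boundingRect(o[2]),'world',p,'stand xy',[p@EX,p@EY])
    if 'red' in out and 'yel' in out: print('gap along -y',-(out['red']-out['yel'])@EY)
    return c,out
E
python3 - <<'E'
from m import *
c,o=meas('wrist',(260,170,400,300))
f=c['frame']
cv2.imwrite('pics/w9.png',cv2.resize(f[170:310,255:395,::-1],None,fx=4,fy=4))
cv2.imwrite('pics/w9b.png',cv2.resize(f[0:140,250:390,::-1],None,fx=4,fy=4))
t,o=meas('top',(280,190,440,285))
meas('side',(245,200,445,390))
to(530,-91,200,8.8)
print('pan stand',np.array([507.5,55.3])@EX,np.array([507.5,55.3])@EY)
E
```

```text
wrist red [355.4375 259.1875] 32 (346, 258, 18, 3) world [ 588.6204 -150.0373] stand xy [np.float64(558.737797821488), np.float64(-238.32166082487748)]
wrist yel [345.9231 212.    ] 39 (338, 211, 23, 3) world [564.4167 -87.37  ] stand xy [np.float64(544.4062252038668), np.float64(-172.68923614762463)]
wrist blue [319.8839 226.1584] 663 (310, 205, 20, 41) world [530.4075 -82.1538] stand xy [np.float64(511.59541773643434), np.float64(-162.3315219025346)]
wrist org [299.4301 221.7308] 286 (291, 210, 17, 25) world [509.4218 -93.2204] stand xy [np.float64(489.16370814795596), np.float64(-170.05736783225643)]
gap along -y 65.63242467725286
top red None
top yel None
top blue None
top org None
side red [367.1818 267.    ] 11 (365, 264, 5, 7) world [ 588.6951 -148.5708] stand xy [np.float64(559.0359715569871), np.float64(-236.88391881668468)]
side yel [343.3636 255.3636] 11 (341, 253, 6, 6) world [572.7074 -84.0919] stand xy [np.float64(553.1008360261036), np.float64(-170.71808381721326)]
side blue [334.794  255.1803] 233 (328, 244, 14, 24) world [ 516.7652 -105.2136] stand xy [np.float64(494.5858040493225), np.float64(-183.03283565645688)]
side org [328.8387 263.7419] 31 (324, 260, 10, 9) world [507.3423 -96.6182] stand xy [np.float64(486.58881074740054), np.float64(-173.097057731589)]
gap along -y 66.16583499947143
t 9.2 pos [524.3875 -52.7712 214.3878] jaw 8.82 op 85.4 F [-0.5059 -0.0911 -0.1533] 
 shift [-0.0003  0.0386  0.0144] turn 0.02 tilt [ 0.0001 -0.0001 -1.    ]
pan stand 509.98602033063287 -22.991282420154956
```

View pics/w9.png

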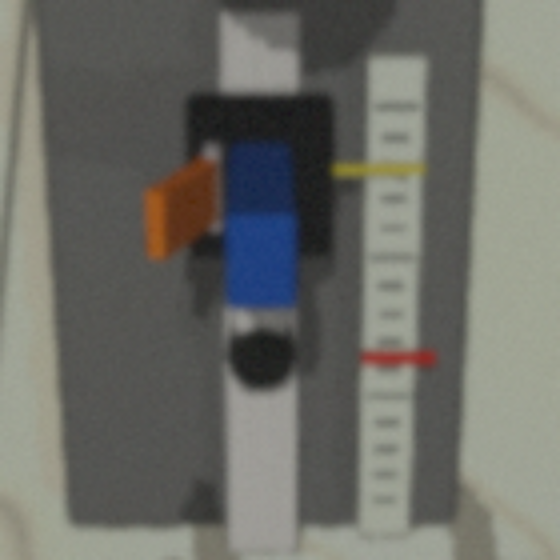

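View pics/w9b.png

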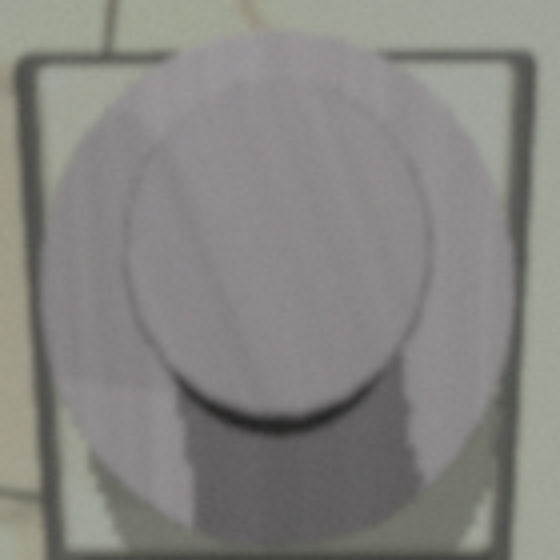

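The gap from pointer to mark is 65.6 mm (wrist) and 66.2 mm (side). The post centre is about world (530.5, -91.4). I'll grip the post's top, above the lever tip, and pull.

Run:
```python
from m import *
s=ctrl.read_state(); to(530.5,-91.4,83,8.8,s)
```

```text
t 9.2 pos [524.3875 -52.7712 214.3878] jaw 8.82 op 85.4 F [-0.5059 -0.0911 -0.1533] 
 shift [0.0001 0.0391 0.1314] turn 0.02 tilt [ 0.0001 -0.0001 -1.    ]
```

Request:
{"op": "move_arm", "data": {
  "targets": [
    [[0,0.02,0.0],0,1],
    [[0,0.036,0.01],0,1],
    [[0,0.039,0.035],0,1],
    [[0,0.039,0.065],0,1],
    [[0,0.039,0.095],0,1],
    [[0,0.039,0.115],0,1],
    [[0,0.039,0.127],0,1],
    [[0,0.039,0.131],0,1],
    [[0,0.039,0.131],0,1],
    [[0,0.039,0.131],0,1]
  ]
}}

```text
clock: 10.03
tool_pos: [530.8, -91.8, 84.0]
ee_rot: [0.0, 0.997, 0.077, 0.0]
force: [0.7, -0.2, 0.1]
opening: 85.6
```

Run:
```python
from m import *
to(530.5,-91.4,83,8.8)
c=cam('wrist','w10'); s=cam('side')
cv2.imwrite('pics/s10.png',cv2.resize(s['frame'][150:310,250:440,::-1],None,fx=3.5,fy=3.5))
```

```text
t 10.03 pos [530.804  -91.8136  84.014 ] jaw 8.79 op 85.6 F [ 0.7216 -0.2414  0.0917] 
 shift [-0.0002 -0.0005  0.001 ] turn -0.01 tilt [ 0.0007  0.0002 -1.    ]
```

View pics/w10.png

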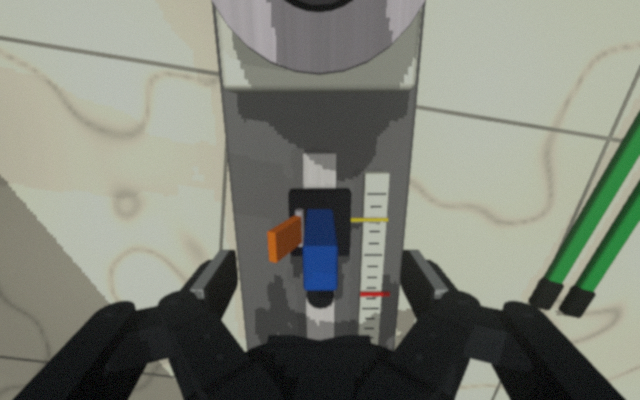

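View pics/s10.png

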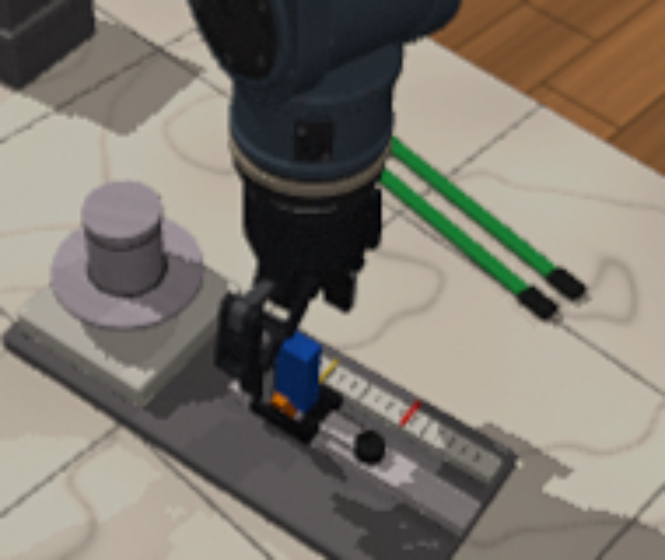

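The post sits centred between the pads at (320,268), and the lever is clear below. I'll close on the post's top.

Request:
{"op": "move_arm", "data": {
  "targets": [
    [[0,0,0],0,-1],
    [[0,0,0],0,-1],
    [[0,0,0],0,-1],
    [[0,0,0],0,-1],
    [[0,0,0],0,-1],
    [[0,0,0],0,-1],
    [[0,0,0],0,-1],
    [[0,0,0],0,-1],
    [[0,0,0],0,-1],
    [[0,0,0],0,-1]
  ],
  "force": 40
}}

```text
clock: 10.97
tool_pos: [531.4, -92.0, 83.6]
ee_rot: [-0.0, 0.997, 0.076, 0.001]
force: [6.3, 2.6, 1.2]
opening: 16.7
```

Run:
```python
from m import *
to(530.5,-91.4,83,8.8)
c,o=meas('wrist',(240,150,400,330))
cv2.imwrite('pics/w11.png',c['frame'][:,:,::-1])
```

```text
t 10.97 pos [531.3812 -92.0339  83.6213] jaw 8.77 op 16.7 F [6.3196 2.5919 1.2336] 
 shift [-0.0008 -0.0008  0.0006] turn -0.03 tilt [ 0.0019  0.0001 -1.    ]
wrist red None
wrist yel [366.3846 219.1692] 130 (349, 217, 39, 5) world [567.4399 -86.5809] stand xy [np.float64(547.5145649413975), np.float64(-172.3719282881921)]
wrist blue [318.7352 251.7778] 2700 (300, 209, 38, 83) world [530.1269 -82.2612] stand xy [np.float64(511.30164425802855), np.float64(-162.39475007230976)]
wrist org [281.5459 235.7788] 850 (266, 215, 34, 47) world [508.5569 -91.2866] stand xy [np.float64(488.6048075159932), np.float64(-168.01396412816374)]
```

View pics/w11.png

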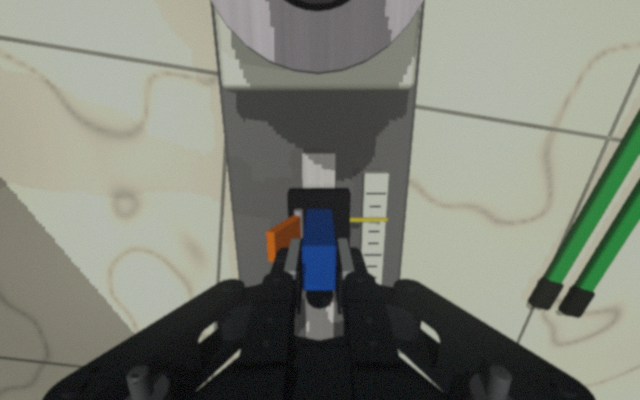

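Gripped, opening 16.7 mm, lever untouched. I'll pull 65 mm along tool +y.

Request:
{"op": "move_arm", "data": {
  "targets": [
    [[0.0005,0.004,0],0,-1],
    [[0.0005,0.01,0],0,-1],
    [[0.0005,0.018,0],0,-1],
    [[0.0005,0.026,0],0,-1],
    [[0.0005,0.034,0],0,-1],
    [[0.0005,0.042,0],0,-1],
    [[0.0005,0.05,0],0,-1],
    [[0.0005,0.057,0],0,-1],
    [[0.0005,0.062,0],0,-1],
    [[0.0005,0.065,0],0,-1],
    [[0.0005,0.065,0],0,-1],
    [[0.0005,0.065,0],0,-1]
  ]
}}

```text
clock: 12.02
tool_pos: [541.8, -157.4, 83.6]
ee_rot: [0.001, 0.997, 0.076, 0.001]
force: [7.6, -1.2, 0.8]
opening: 17.1
```

Run:
```python
from m import *
to(530.5,-91.4,83,8.8)
c,o=meas('wrist',(240,150,400,330))
s,o=meas('side',(245,200,445,390))
f=s['frame'];cv2.imwrite('pics/s12.png',cv2.resize(f[150:310,250:440,::-1],None,fx=3.5,fy=3.5))
cv2.imwrite('pics/w12.png',cv2.resize(c['frame'][130:330,230:430,::-1],None,fx=3,fy=3))
```

```text
t 12.02 pos [ 541.846  -157.3586   83.5802] jaw 8.73 op 17.1 F [ 7.5718 -1.1816  0.7932] 
 shift [-0.0012 -0.0669  0.0005] turn -0.07 tilt [ 0.0018  0.0012 -1.    ]
wrist red [390.8947 217.3421] 38 (387, 215, 8, 6) world [ 595.9296 -147.8057] stand xy [np.float64(566.3023593953646), np.float64(-237.23453780554266)]
wrist yel [366.1769 219.1769] 130 (349, 217, 38, 5) world [ 577.795  -152.0633] stand xy [np.float64(547.7299333011651), np.float64(-238.66771853260056)]
wrist blue [318.7653 251.6704] 2697 (301, 208, 37, 85) world [ 540.631  -147.5357] stand xy [np.float64(511.6960091673964), np.float64(-228.50786420576512)]
wrist org [281.7109 235.6616] 851 (266, 215, 34, 47) world [ 519.1458 -156.5521] stand xy [np.float64(489.08431913767), np.float64(-234.13119799149192)]
gap along -y -1.4331807270579031
side red [369.  264.5] 2 (369, 264, 1, 2) world [ 597.5392 -146.8335] stand xy [np.float64(568.0417438280612), np.float64(-236.52002872366288)]
side yel [365. 270.] 1 (365, 270, 1, 1) world [ 578.2178 -150.629 ] stand xy [np.float64(548.3671747526064), np.float64(-237.31500560688116)]
side blue [360.1008 272.3101] 129 (352, 260, 14, 22) world [ 523.0526 -175.6692] stand xy [np.float64(490.0205076789626), np.float64(-253.62090409325072)]
side org [352.7368 278.2368] 38 (348, 274, 10, 10) world [ 517.7266 -161.862 ] stand xy [np.float64(486.86952352744754), np.float64(-239.1614523649708)]
gap along -y -0.7949768832183028
```

View pics/w12.png

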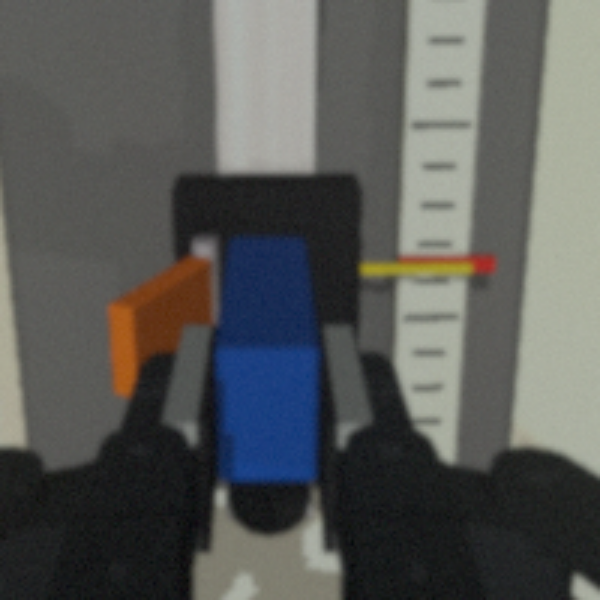

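View pics/s12.png

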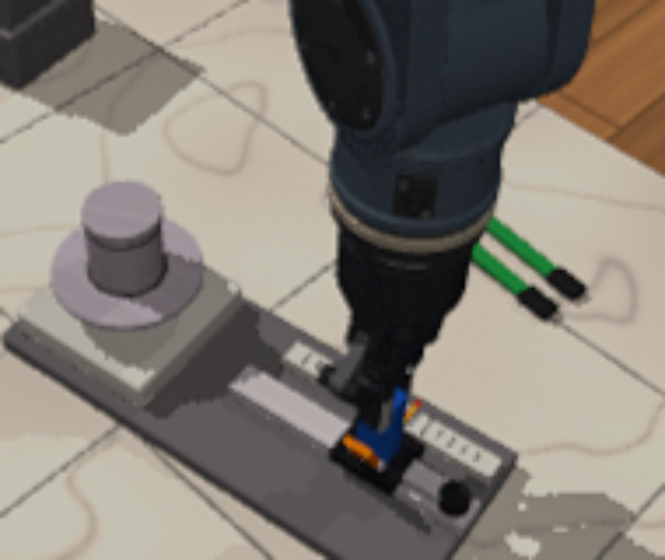

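The pointer meets the mark with about 1 mm overshoot: yellow at (352,219) over the red line in the full wrist frame, lever open. I'll nudge back 1 mm, hold, and open.

Request:
{"op": "move_arm", "data": {
  "targets": [
    [[0,-0.001,0],0,-1],
    [[0,-0.001,0],0,-1],
    [[0,-0.001,0],0,-1],
    [[0,-0.001,0],0,1],
    [[0,-0.001,0],0,1],
    [[0,-0.001,0],0,1],
    [[0,-0.001,0],0,1],
    [[0,-0.001,0],0,1],
    [[0,-0.001,0],0,1],
    [[0,-0.001,0],0,1]
  ]
}}

```text
clock: 12.95
tool_pos: [540.6, -155.3, 83.2]
ee_rot: [0.0, 0.997, 0.076, -0.0]
force: [0.7, -0.6, 0.1]
opening: 85.2
```

Run:
```python
from m import *
s=ctrl.read_state()
p=s['tool_pos'][:2];print('stand',p@EX,p@EY)
to(541.0,-157,48,8.8,s)
c,o=meas('wrist',(240,150,400,330))
meas('side',(245,200,445,390))
cv2.imwrite('pics/w13.png',cv2.resize(c['frame'][130:330,230:430,::-1],None,fx=3,fy=3))
```

```text
stand 510.44069919614236 -236.21318157537416
t 12.95 pos [ 540.5693 -155.3424   83.2193] jaw 8.75 op 85.2 F [ 0.6568 -0.5912  0.1212] 
 shift [0.0002 0.0017 0.0352] turn -0.05 tilt [-0.0001 -0.     -1.    ]
wrist red [392.5 221. ] 30 (390, 219, 6, 5) world [ 596.1808 -148.18  ] stand xy [np.float64(566.4933693651657), np.float64(-237.64290442543376)]
wrist yel [366.9478 220.4   ] 115 (351, 219, 37, 5) world [ 577.0114 -150.6354] stand xy [np.float64(547.1740042404481), np.float64(-237.13674050885217)]
wrist blue [320.6722 253.0092] 2611 (303, 210, 36, 84) world [ 540.3603 -145.8634] stand xy [np.float64(511.68433937638645), np.float64(-226.8138413317256)]
wrist org [284.1472 239.9573] 1053 (268, 217, 34, 47) world [ 519.6253 -156.9361] stand xy [np.float64(489.4994962555196), np.float64(-234.58399459700996)]
gap along -y 0.5061639165815648
side red [369. 265.] 3 (369, 264, 1, 3) world [ 596.4015 -147.8023] stand xy [np.float64(566.769268064242), np.float64(-237.3033666339898)]
side yel [365.5 267.5] 2 (365, 267, 2, 2) world [ 584.6346 -146.6827] stand xy [np.float64(555.3121729025926), np.float64(-234.39682191796024)]
side blue [359.005  269.7588] 199 (353, 260, 13, 22) world [ 526.3425 -169.5873] stand xy [np.float64(494.2021455997918), np.float64(-248.11388642422406)]
side org [354.25 279.15] 20 (352, 277, 6, 6) world [ 518.3709 -165.845 ] stand xy [np.float64(486.8968894710779), np.float64(-243.19612445796417)]
gap along -y 2.906544716029573
```

View pics/w13.png

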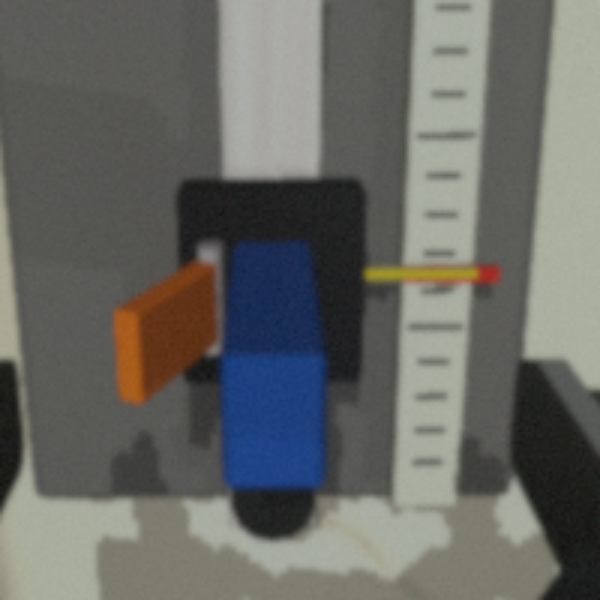

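The pointer is now centred over the red mark, with the red end at row 221 and the yellow at 220.4, and the lever is open. I'll descend straddling both.

Request:
{"op": "move_arm", "data": {
  "targets": [
    [[-0.003,0.001,0.0],0,1],
    [[-0.003,0.001,0.008],0,1],
    [[-0.003,0.001,0.018],0,1],
    [[-0.003,0.001,0.027],0,1],
    [[-0.003,0.001,0.033],0,1],
    [[-0.003,0.001,0.035],0,1],
    [[-0.003,0.001,0.035],0,1],
    [[-0.003,0.001,0.035],0,1]
  ]
}}

```text
clock: 13.72
tool_pos: [537.8, -156.7, 48.2]
ee_rot: [-0.0, 0.997, 0.076, -0.0]
force: [-0.4, 1.0, -0.6]
opening: 85.5
```

Run:
```python
from m import *
s=ctrl.read_state()
p=s['tool_pos'][:2];print('stand',p@EX,p@EY)
to(541.0,-157,48,8.8,s)
c,o=meas('wrist',(240,150,430,330))
cv2.imwrite('pics/w14.png',c['frame'][:,:,::-1])
```

```text
stand 507.51614862219657 -237.17219757443956
t 13.72 pos [ 537.8258 -156.7375   48.2169] jaw 8.76 op 85.5 F [-0.4121  1.0495 -0.6237] 
 shift [0.0031 0.0007 0.0002] turn -0.04 tilt [-0.0001 -0.0001 -1.    ]
wrist red [411.5778 239.2667] 45 (408, 236, 8, 7) world [ 596.3447 -148.0095] stand xy [np.float64(566.6814418946079), np.float64(-237.49946700509463)]
wrist yel [380.2737 239.2514] 179 (362, 237, 45, 6) world [ 576.7285 -151.0121] stand xy [np.float64(546.8367376463125), np.float64(-237.4656954858745)]
wrist blue [328.0177 282.047 ] 4126 (306, 228, 46, 102) world [ 539.063  -140.6381] stand xy [np.float64(511.2017051983619), np.float64(-221.45159780776558)]
wrist org [281.3349 267.7009] 1702 (261, 237, 42, 63) world [ 519.4273 -156.6113] stand xy [np.float64(489.35350552608537), np.float64(-234.23273685367803)]
gap along -y 0.03377151922012446
```

View pics/w14.png

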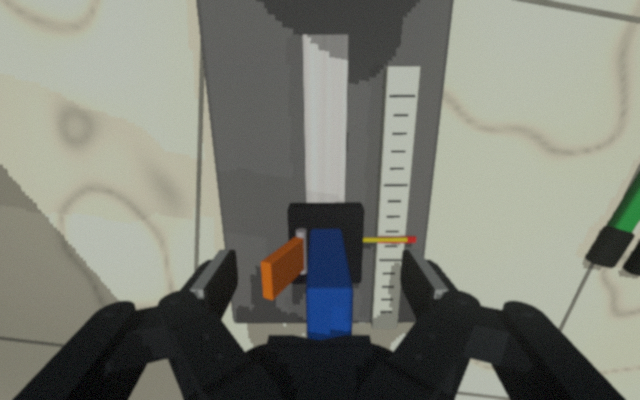

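The jaws straddle lever (281,267) and post (328,282), and the pointer-to-mark gap is 0.03 mm. Now I'll squeeze.

Request:
{"op": "move_arm", "data": {
  "targets": [
    [[0,0,0],0,-1],
    [[0,0,0],0,-1],
    [[0,0,0],0,-1],
    [[0,0,0],0,-1],
    [[0,0,0],0,-1],
    [[0,0,0],0,-1],
    [[0,0,0],0,-1],
    [[0,0,0],0,-1],
    [[0,0,0],0,-1],
    [[0,0,0],0,-1],
    [[0,0,0],0,-1],
    [[0,0,0],0,-1]
  ],
  "force": 40
}}

```text
clock: 14.77
tool_pos: [538.1, -156.8, 48.5]
ee_rot: [0.0, 0.997, 0.076, 0.0]
force: [0.6, 1.5, 4.9]
opening: 24.6
```

Run:
```python
from m import *
s=ctrl.read_state()
p=s['tool_pos'][:2];print('stand',p@EX,p@EY)
to(541.0,-157,48,8.8,s)
c,o=meas('wrist',(240,150,430,330))
cv2.imwrite('pics/w15.png',cv2.resize(c['frame'][180:330,220:420,::-1],None,fx=4,fy=4))
s=cam('side')
cv2.imwrite('pics/s15.png',cv2.resize(s['frame'][150:310,250:440,::-1],None,fx=3.5,fy=3.5))
```

```text
stand 507.7754365159813 -237.25113262438742
t 14.77 pos [ 538.0942 -156.7759   48.523 ] jaw 8.77 op 24.6 F [0.5587 1.5015 4.9331] 
 shift [0.0028 0.0007 0.0005] turn -0.03 tilt [ 0.0005  0.0003 -1.    ]
wrist red [410.6383 238.8723] 47 (407, 236, 8, 7) world [ 596.1378 -148.0052] stand xy [np.float64(566.4775948200407), np.float64(-237.46354513745706)]
wrist yel [380.503  239.0299] 167 (362, 237, 44, 6) world [ 577.2409 -151.0166] stand xy [np.float64(547.3424039595984), np.float64(-237.54857065861316)]
wrist blue [327.8045 282.1553] 4210 (306, 228, 48, 102) world [ 539.273  -140.9269] stand xy [np.float64(511.3650499407383), np.float64(-221.76906445745274)]
wrist org [298.0667 270.9915] 825 (290, 238, 16, 65) world [ 528.0864 -157.4085] stand xy [np.float64(497.78873256088116), np.float64(-236.34533335885692)]
gap along -y -0.0850255211560978
```

View pics/w15.png

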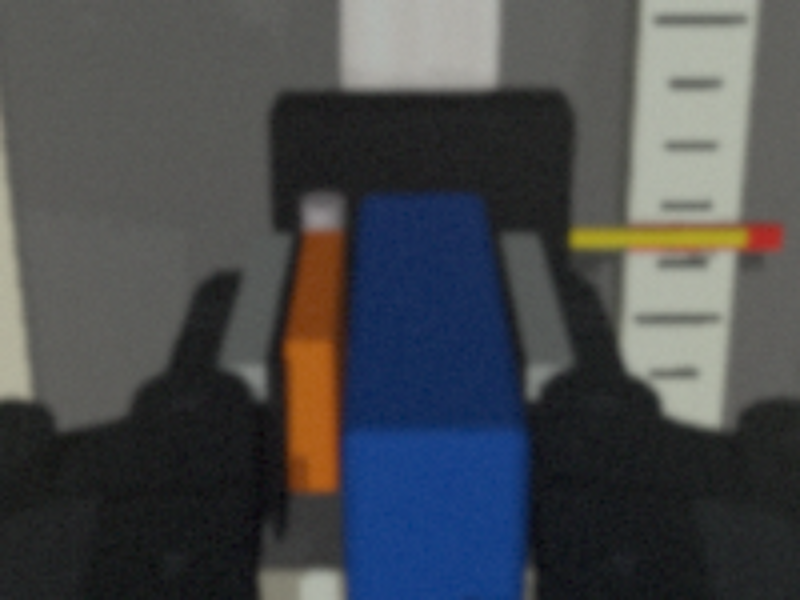

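View pics/s15.png

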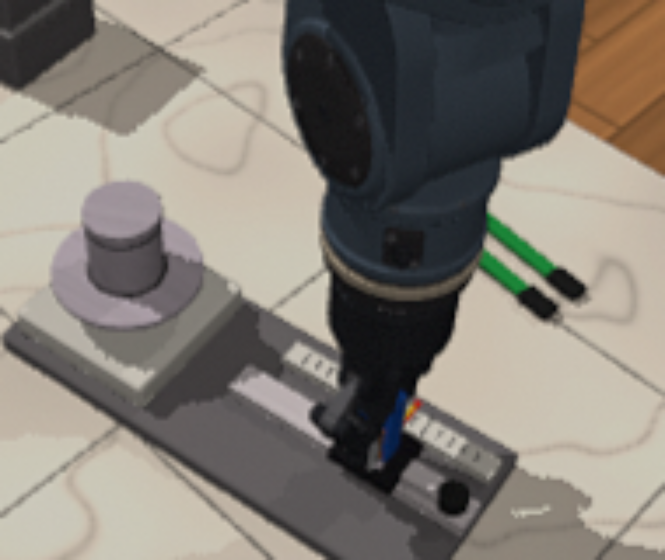

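The lever is shut and parallel to the post; the opening of 24.6 mm matches the 26 mm stack, given the gripper reads about 1 mm low on known widths. The pointer is on the mark and the tin is unmoved. A short hold to confirm, then I'll hand in.

Request:
{"op": "move_arm", "data": {
  "targets": [
    [[0,0,0],0,-1],
    [[0,0,0],0,-1],
    [[0,0,0],0,-1],
    [[0,0,0],0,-1]
  ]
}}

```text
clock: 15.2
tool_pos: [538.1, -156.8, 48.5]
ee_rot: [0.0, 0.997, 0.076, 0.0]
force: [0.6, 1.3, 5.1]
opening: 25.0
```

Run:
```python
from m import *
to(541.0,-157,48,8.8)
c,o=meas('wrist',(240,150,430,330))
print(order.job_done())
```

```text
t 15.2 pos [ 538.1027 -156.7732   48.5213] jaw 8.77 op 25.0 F [0.5886 1.3228 5.1438] 
 shift [0.0028 0.0007 0.0005] turn -0.03 tilt [ 0.0005  0.0003 -1.    ]
wrist red [410.7021 238.7447] 47 (407, 236, 8, 7) world [ 596.1559 -147.9129] stand xy [np.float64(566.5096014953382), np.float64(-237.3751298152325)]
wrist yel [380.6786 239.    ] 168 (361, 237, 45, 6) world [ 577.3465 -150.9794] stand xy [np.float64(547.4525405940055), np.float64(-237.52793787342492)]
wrist blue [327.824  282.2943] 4200 (306, 228, 48, 102) world [ 539.2897 -140.9842] stand xy [np.float64(511.3727972627312), np.float64(-221.82831063695284)]
wrist org [298.0508 270.7461] 827 (290, 238, 16, 65) world [ 528.0605 -157.2729] stand xy [np.float64(497.7838582493417), np.float64(-236.2073579194066)]
gap along -y -0.15280805819241505
the job is handed in; nothing more can be done
None
```

The job is handed in at 15.2 s of the 51 s allowed, and my last checks agreed with the task.

**What I did:**
- **Tin:** I set it on the pan, lowered it about 6 mm onto the spring and let go.
- **Leg:** I gripped the blue post above the open lever, pulled the leg out about 65 mm to the red mark and released it.
- **Lever:** I then moved lower and squeezed lever and post together at 40 N, and I am still holding them.

**Last checks:**
- **Pointer:** it is about 0.15 mm past the mark in the wrist view, and the opening is steady at 25.0 mm. That fits the 26 mm stack, because the gripper reads about 1 mm low on known widths.
- **Lever:** it looks upright and parallel to the post.
- **Tin:** it looks upright and centred in the wrist and side views. I judged this by eye and did not calculate the offset from the pan's centre.

**What was not confirmed:**
- **Side camera:** just before the squeeze it put the pointer 2.9 mm short of the mark. That came from only 2–3 pixels, so I went with the wrist view, which showed 0.5 mm.
- **Forces and pan travel:** I had no direct reading of the force on each finger or of how far the pan sank.

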